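# Sort full and empty reagent bottles by weight

## Task

Three identical brown reagent bottles with black screw caps stand among the things in front of the microscope; some are full and some empty, which you can only tell by lifting each one and feeling its weight. Stand the full ones upright in the long shallow steel tray with the end loops and the empty ones upright in the square, deeper steel tray, setting each one down gently, without dropping it or tipping it over. Leave everything else where it is, including the bottles at the back of the worktop.

Things in the scene. Friction and masses are not known exactly. Their poses are not given: they have to be found in the camera images.
- bottle_a_mid (a point): brown reagent bottle with a black screw cap and a label, upright: 52 mm diameter up to 94 mm above its foot, cap above that 29 mm wide, 117 mm tall. All three look alike; each is full (about 250 g) or empty (about 50 g), felt only on lifting. Point: on its axis, 58.5 mm above its foot, z up. Grasp across the round body 65 to 85 mm above the foot, from any side
- bottle_b_mid (a point): brown reagent bottle with a black screw cap and a label, upright: 52 mm diameter up to 94 mm above its foot, cap above that 29 mm wide, 117 mm tall. All three look alike; each is full (about 250 g) or empty (about 50 g), felt only on lifting. Point: on its axis, 58.5 mm above its foot, z up. Grasp across the round body 65 to 85 mm above the foot, from any side
- bottle_c_mid (a point): brown reagent bottle with a black screw cap and a label, upright: 52 mm diameter up to 94 mm above its foot, cap above that 29 mm wide, 117 mm tall. All three look alike; each is full (about 250 g) or empty (about 50 g), felt only on lifting. Point: on its axis, 58.5 mm above its foot, z up. Grasp across the round body 65 to 85 mm above the foot, from any side
- long_tray: fixed long shallow steel tray, 100 (its x) x 190 (its y) x 30 mm high, a low wire loop at each end (21 mm beyond the end, 25 mm high); for full bottles. Origin: centre of its underside. Walls and floor 4 mm: inner floor 92x182 mm, 4 mm above the origin. Room for two bottles along its y, e.g. at y = -42 and +42 mm
- square_tray: fixed square, deeper steel tray, 140x140x44 mm high, no loops; for empty bottles. Origin: centre of its underside. Walls and floor 4 mm, feet 4 mm: inner floor 132x132 mm, 8 mm above the origin. Room for two bottles side by side, e.g. at y = -33 and +33 mm
- microscope: fixed microscope behind the work, not to be touched, 378 mm tall; all of it lies within 130 mm of the vertical through its origin (centre of its underside), and its stage juts out towards the robot 154 mm above the worktop: carry things round its front
- oil_dropper_mid (a point): bystander, to be left alone: small white dropper bottle, 26 mm in diameter, 66 mm tall; the point is at its centre, 33 mm above the worktop
- timer_mid (a point): bystander, to be left alone: white bench timer lying flat, 66x64x18 mm; the point is at its centre, 9 mm above the worktop
- marker_mid (a point): bystander, to be left alone: black and white marker pen lying flat, 13x130x14 mm, length along its y; the point is at its centre, 7 mm above the worktop
- small_carton_mid (a point): bystander, to be left alone: small white carton, 36x60x24 mm, length along its y; the point is at its centre, 12 mm above the worktop
There are look-alikes about, which are no part of the job. Leave any turquoise look-alike of the part that bears bottle_c_mid alone.

How it is judged:
At the end, for the whole second after the job is handed in: each full bottle (rests on its tray with over 1.3 N) stands on the floor of the long shallow tray, each empty one on that of the square deeper tray: inside the walls, foot within 8 mm of the inner floor, upright within 0.12 rad, at rest (under 0.02 m/s) and let go (((x of bottle_a_mid in the frame of long_tray between -0.025 and 0.025 m and y of bottle_a_mid in the frame of long_tray between -0.07 and 0.07 m and z of bottle_a_mid in the frame of long_tray between 0.0545 and 0.0705 m and angle between bottle_a_mid's own z axis and vertical below 0.12 rad and linear speed of bottle_a below 0.02 m/s and contact force between the fingers and bottle_a below 0.05 N and contact force between bottle_a and long_tray above 1.3 N) or (x of bottle_a_mid in the frame of square_tray between -0.045 and 0.045 m and y of bottle_a_mid in the frame of square_tray between -0.045 and 0.045 m and z of bottle_a_mid in the frame of square_tray between 0.0585 and 0.0745 m and angle between bottle_a_mid's own z axis and vertical below 0.12 rad and linear speed of bottle_a below 0.02 m/s and contact force between the fingers and bottle_a below 0.05 N and contact force between bottle_a and square_tray below 1.3 N)) and ((x of bottle_b_mid in the frame of long_tray between -0.025 and 0.025 m and y of bottle_b_mid in the frame of long_tray between -0.07 and 0.07 m and z of bottle_b_mid in the frame of long_tray between 0.0545 and 0.0705 m and angle between bottle_b_mid's own z axis and vertical below 0.12 rad and linear speed of bottle_b below 0.02 m/s and contact force between the fingers and bottle_b below 0.05 N and contact force between bottle_b and long_tray above 1.3 N) or (x of bottle_b_mid in the frame of square_tray between -0.045 and 0.045 m and y of bottle_b_mid in the frame of square_tray between -0.045 and 0.045 m and z of bottle_b_mid in the frame of square_tray between 0.0585 and 0.0745 m and angle between bottle_b_mid's own z axis and vertical below 0.12 rad and linear speed of bottle_b below 0.02 m/s and contact force between the fingers and bottle_b below 0.05 N and contact force between bottle_b and square_tray below 1.3 N)) and ((x of bottle_c_mid in the frame of long_tray between -0.025 and 0.025 m and y of bottle_c_mid in the frame of long_tray between -0.07 and 0.07 m and z of bottle_c_mid in the frame of long_tray between 0.0545 and 0.0705 m and angle between bottle_c_mid's own z axis and vertical below 0.12 rad and linear speed of bottle_c below 0.02 m/s and contact force between the fingers and bottle_c below 0.05 N and contact force between bottle_c and long_tray above 1.3 N) or (x of bottle_c_mid in the frame of square_tray between -0.045 and 0.045 m and y of bottle_c_mid in the frame of square_tray between -0.045 and 0.045 m and z of bottle_c_mid in the frame of square_tray between 0.0585 and 0.0745 m and angle between bottle_c_mid's own z axis and vertical below 0.12 rad and linear speed of bottle_c below 0.02 m/s and contact force between the fingers and bottle_c below 0.05 N and contact force between bottle_c and square_tray below 1.3 N))); the robot touches nothing.
It fails at once if a bottle is tipped over (leans more than 0.8 rad) (angle between any of bottle_a_mid, bottle_b_mid, bottle_c_mid's own z axis and vertical above 0.8 rad).
It fails at once if a bottle is dropped or knocked away (moves faster than 0.6 m/s while the fingers do not hold it, which is a free fall of about 2 cm) ((linear speed of bottle_a above 0.6 m/s and contact force between the fingers and bottle_a below 0.05 N) or (linear speed of bottle_b above 0.6 m/s and contact force between the fingers and bottle_b below 0.05 N) or (linear speed of bottle_c above 0.6 m/s and contact force between the fingers and bottle_c below 0.05 N)).
It fails at once if a bystander is moved by more than 3 cm (distance of any of oil_dropper_mid, timer_mid, marker_mid, small_carton_mid from where it was at the start of the episode above 0.03 m).
It also fails if it takes over 72 s, if anything falls off the work surface, if the arm or the gripper's body presses on something with over 40 N, if the wrist force passes 120 N, or if a joint passes its speed limit or range.

## Robot

A 6-joint arm with a two-finger parallel gripper is mounted at the origin on a cart in front of the work surface, level with it; the furniture and walls round the work are solid. World frame = base frame: x ahead of the robot, y to its left, z up, the work surface at z = 0. Lengths are in m, angles in rad, forces in N, time in s.
With the tool pointing down it reaches from about 0.35 to 0.875 m from the base axis. Payload 4.2 kg.
Tool frame: the origin (TCP) lies at the very end of the fingers, on their centre line; the grasp point (between the pads) lies 19 mm behind it; z points along the fingers, y is the direction in which the jaws open and shut (so a half turn about z gives the same grasp; the last joint's range is limited). The gripper opens to 85 mm and grips with 20 to 120 N. Pads are 22 mm wide; open, the fingers measure 114 mm over their backs; the gripper's body (76 mm by 85 mm) begins 54 mm behind the grasp point. The pads swing forward as they close: fully open they stand 13 mm farther back than shut.
Start: joints at [1.504, 0.385, 0.008, 0, -1.194, -0.259], TCP at [0.2, 0.592, 0.231] pointing down, gripper open.
Joint ranges: [-3.14, 3.14], [-1.21, 2.06], [-1.07, 1.41], [-3.16, 2.05], [-2.99, -0.16], [-3.1, 3.1]. Speed limits (rad/s): [2.79, 2.79, 3.14, 3.14, 3.14, 3.14].

## Interface

Orientations are given as a unit quaternion [w, x, y, z].
In Python, from workcell import manip, imaging, order gives the robot as it stands. The module is installed in compiled form; this text tells all that it offers.
- The arm moves only by the shell command python3 -m jog 'ROWS' [FORCE]. ROWS is JSON, a list of rows, each a list of 7 numbers: the opening, from 0 (shut) to 1 (fully open), then the shift along the tool's x, y, z in mm, then the turn, a rotation vector about the tool's x, y, z in degrees. A call has 1 to 12 rows; each row is the pose to reach, as a shift and turn from the pose measured when the call began, along the tool's axes at that moment; what a row does not reach only later rows make up. A row lasts 1/10 s, in which the tool goes at most 50 mm and 8.59 degrees, less where a joint would pass 70% of its speed; a pose out of reach is approached as far as the arm can. A call with a gripper value outside its range is refused whole. The fingers move at their own pace and stop on an object; FORCE is the grip in N (left out, the last holds). Time passes only in rows, so rows that repeat a pose let the fingers close. It gives the time, the measured TCP pose, the force and the opening at its end, in the units of the state.
- manip.observe(): the state, without advancing time (a new reading comes with each control period).
- imaging.snapshot(name): name is "side" or "top"; returns a dict with "color" (480x640x3 uint8, red, green, blue), "fx", "fy", "cx", "cy" (pixels), "R" (3x3) and "t" (3): a world point X has camera coordinates R X + t. Camera axes: x right, y down, z forward; pixel columns grow to the right and rows downward; lengths in m; the calibration is good to about 2 mm. A picture is of the moment at which its call begins. There is no depth.
- order.finish_job(): hands the job in, once; it reports no verdict.
The state is a dict: "time": time; "qpos": joint angles; "qd": joint speeds; "joint_torque": joint torques, N m; "tcp_pos": TCP position; "ee_rot": TCP orientation; "wrist_force": force on the tool from outside, world axes, zero at the start; "torque": the same for the moment, N m; "finger_gap": opening from 0.0 (shut) to 1.0 (fully open).
Only numpy, scipy, OpenCV 4.12 (cv2) and the standard library are available. Lean on these libraries where they do the work, as an engineer would, in place of code of your own. Each camera call takes 0.05 s, during which the arm holds its last target.

## Working session

There is one attempt and no reset: what is moved stays moved. The work goes in short steps, Python scripts to look and compute and a shell command to move; the robot and the scene stay as the last step left them, time stands still between calls to the robot, and variables do not carry over. Pictures are saved under pics/ and viewed, and the job is handed in when it is done.

```bash
mkdir -p pics; cat > h.py <<'E'
import numpy as np, cv2, json
from workcell import manip, imaging, order
def snap(n,f):
    s=imaging.snapshot(n); cv2.imwrite(f'pics/{f}.png',s['color'][:,:,::-1])
    np.savez(f'pics/{f}.npz',**s); return s
def ray(s,u,v,z):
    R=np.array(s['R']);t=np.array(s['t']);c=-R.T@t
    d=R.T@np.array([(u-s['cx'])/s['fx'],(v-s['cy'])/s['fy'],1]); return c+d*(z-c[2])/d[2]
def proj(s,X):
    p=np.array(s['R'])@np.array(X)+s['t']; return p[0]/p[2]*s['fx']+s['cx'],p[1]/p[2]*s['fy']+s['cy']
E
python3 - <<'E'
from h import *
for n in('top','side'):
    s=snap(n,n+'0'); R=np.array(s['R']); print(n,s['fx'],s['cx'],s['cy'],-R.T@s['t'],R[2])
print(manip.observe())
E
```

```text
top 521.4086917451906 322.54273307050704 245.8141274997374 [0.47086963 0.07987277 1.30333149] [ 0.10329602  0.01231373 -0.99457443]
side 567.1589556235919 317.52525001222915 240.38459251170013 [0.42265772 1.04806991 0.86767955] [ 0.12693189 -0.76949167 -0.62591602]
{'time': 0.1, 'qpos': array([ 1.50359472e+00,  3.85469867e-01,  6.73836737e-03, -3.93228326e-04,
       -1.19400860e+00, -2.58606957e-01]), 'qd': array([ 8.16404138e-04, -2.22881423e-03,  3.45738515e-04,  7.72464777e-04,
        6.25292648e-05,  8.25198438e-04]), 'joint_torque': array([-8.03148178e-04, -3.93323457e+01,  1.88924879e+01,  4.19791594e+00,
       -2.65350121e-03,  7.69161119e-06]), 'tcp_pos': array([0.19987019, 0.59162024, 0.23033365]), 'ee_rot': array([ 9.84904180e-04,  9.86748169e-01, -1.62256195e-01, -8.90448705e-05]), 'wrist_force': array([-0.5170566 ,  0.23835696,  0.770601  ]), 'torque': array([ 0.01518552,  0.0460298 , -0.00656845]), 'finger_gap': 1.003598905242325}
```

View pics/top0.png

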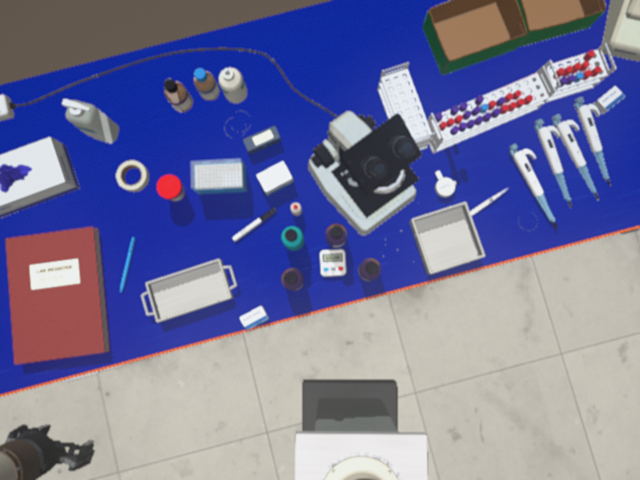

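View pics/side0.png

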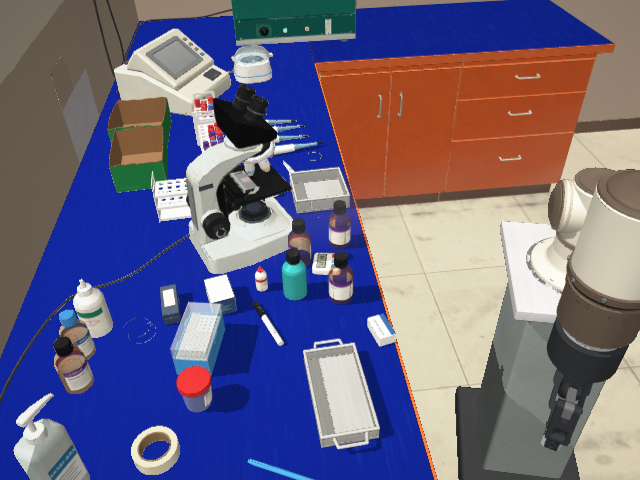

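The top view shows the brown bottles at about (336,235), (291,279) and (370,268), with the timer between them. The turquoise look-alike is at (292,238), the long tray at (189,291) and the square tray at (448,238). I'll enlarge these areas.

```bash
python3 - <<'E'
import cv2
a=cv2.imread('pics/top0.png')
cv2.imwrite('pics/c1.png',cv2.resize(a[190:330,230:410],None,fx=4.4,fy=4.2857,interpolation=cv2.INTER_CUBIC))
cv2.imwrite('pics/c2.png',cv2.resize(a[190:290,390:510],None,fx=5,fy=5,interpolation=cv2.INTER_CUBIC))
cv2.imwrite('pics/c3.png',cv2.resize(a[240:340,130:250],None,fx=5,fy=5,interpolation=cv2.INTER_CUBIC))
b=cv2.imread('pics/side0.png')
cv2.imwrite('pics/c4.png',cv2.resize(b[180:330,240:400],None,fx=4,fy=4,interpolation=cv2.INTER_CUBIC))
E
```

```text
(no output)
```

View pics/c1.png

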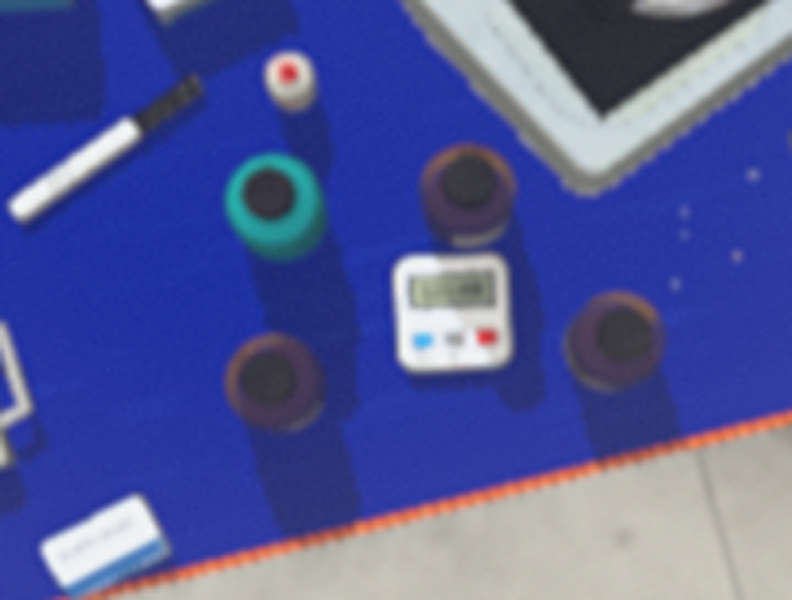

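View pics/c2.png

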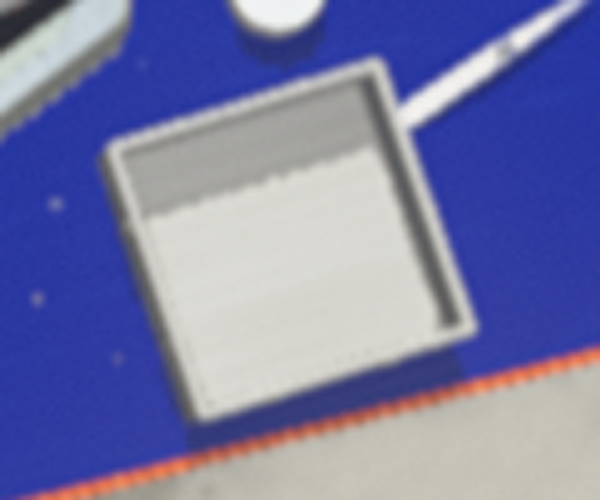

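View pics/c3.png

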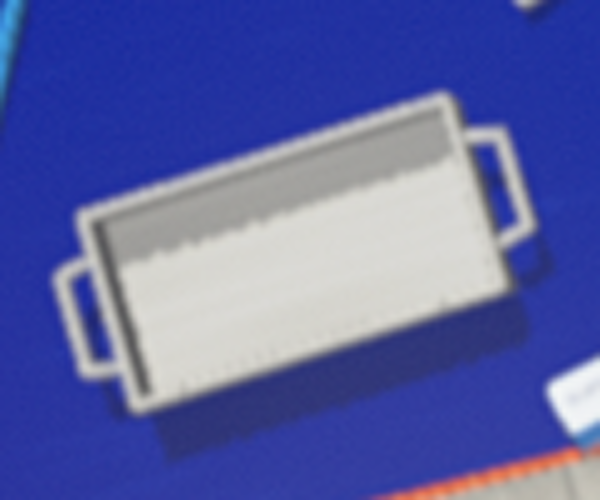

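View pics/c4.png

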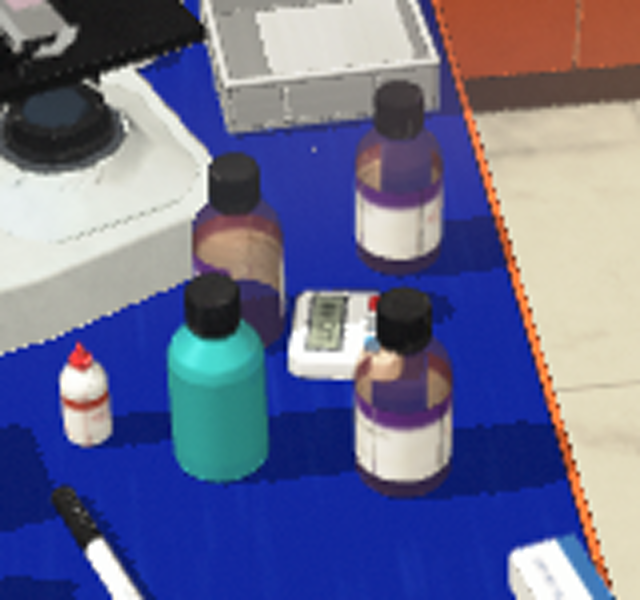

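```bash
python3 - <<'E'
from h import *
from scipy.optimize import least_squares
t=dict(np.load('pics/top0.npz'));s=dict(np.load('pics/side0.npz'))
for n,a,b in(('A',(336.4,232),(298.7,221.2)),('B',(290.9,278.2),(341,255.5)),('C',(372,268.6),(340,203.2))):
    f=lambda X:np.r_[np.array(proj(t,X))-a,np.array(proj(s,X))-b]
    r=least_squares(f,[.5,.1,.1]); print(n,ray(t,*a,.117),ray(s,*b,.117),r.x,r.fun)
def tr(pts,o,z,k):
    P=np.array([ray(t,o[0]+p[0]/5,o[1]+p[1]/5,z)[:2] for p in pts]);e=[np.linalg.norm(P[i]-P[i-1]) for i in range(4)]
    d=P[0]-P[1]; d2=P[0]-P[3]+P[1]-P[2]
    print(k,P.mean(0),np.round(e,3),'xdir yaw',np.degrees(np.arctan2(d2[1],d2[0])),'ydir',np.degrees(np.arctan2(*( (P[0]-P[1]+P[3]-P[2])[::-1]))),P.tolist())
tr([(107,148),(382,58),(476,330),(192,422)],(390,190),.044,'sq')
tr([(78,213),(447,93),(513,290),(135,412)],(130,240),.03,'long')
for n,u,v,z in(('timer',230+452/4.4,190+312/4.2857,.018),('drop',230+288/4.4,190+72/4.29,.066),('turq',230+268/4.4,190+193/4.29,.117),('carton',230+105/4.4,190+540/4.29,.024)): print(n,ray(t,u,v,z))
E
```

```text
A [0.62606337 0.0629526  0.117     ] [0.62613878 0.06325376 0.117     ] [0.62614881 0.06295514 0.11677007] [-0.00247219 -0.02394771  0.0230594   0.00251155]
B [0.51972011 0.16614004 0.117     ] [0.52000394 0.16818554 0.117     ] [0.52002292 0.16627659 0.11537426] [-0.00683236 -0.10369657  0.09330747  0.006374  ]
C [ 0.54244023 -0.01823124  0.117     ] [ 0.54358587 -0.01618367  0.117     ] [ 0.54317022 -0.01831418  0.11549385] [-0.01952239 -0.28044012  0.28377369  0.02053291]
sq [ 0.62263083 -0.20832592] [0.139 0.142 0.14  0.145] xdir yaw 16.99722972266163 ydir 108.29882337877343 [[0.6667729578506975, -0.12067785470540023], [0.7116771887287945, -0.25526121612859975], [0.5785757334586752, -0.29744097184095764], [0.5334974575313436, -0.1599236240517798]]
long [0.49256828 0.42184993] [0.101 0.189 0.102 0.192] xdir yaw 19.050859707973906 ydir 108.28316779628271 [[0.5107986512470247, 0.5282160307212299], [0.5705034015738851, 0.34869178287159763], [0.4744436460130128, 0.31397950517628476], [0.4145274260994736, 0.4965124145423261]]
timer [0.56229387 0.07040497 0.018     ]
drop [0.69352693 0.1608858  0.066     ]
turq [0.61874909 0.16727577 0.117     ]
carton [0.4314043  0.26215118 0.024     ]
```

```bash
python3 - <<'E'
from h import *
t=dict(np.load('pics/top0.npz'));s=dict(np.load('pics/side0.npz'))
for z in(0,.02,.03): print('base corner',z,ray(t,364,234,z),'left',ray(t,230+405/4.4,190,z))
print('top: stage corner',ray(t,367.0,216.5,.154))
# side stage corner px: estimate
for u,v in((289,190),(247,205),(221,174)): print(u,v,ray(s,u,v,.154))
b=cv2.imread('pics/side0.png');cv2.imwrite('pics/c5.png',cv2.resize(b[80:280,170:320],None,fx=4,fy=3,interpolation=cv2.INTER_CUBIC))
b=cv2.imread('pics/top0.png');cv2.imwrite('pics/c6.png',cv2.resize(b[100:250,300:440],None,fx=4,fy=4,interpolation=cv2.INTER_CUBIC))
E
```

```text
base corner 0 [ 0.63656218 -0.00817623  0.        ] left [0.74884516 0.09804349 0.        ]
base corner 0.02 [ 0.63401958 -0.00682509  0.02      ] left [0.74457955 0.09776465 0.02      ]
base corner 0.03 [ 0.63274828 -0.00614952  0.03      ] left [0.74244674 0.09762524 0.03      ]
top: stage corner [ 0.6562868  -0.00455811  0.154     ]
289 190 [ 0.65826111 -0.00176625  0.154     ]
247 205 [0.73887416 0.06702854 0.154     ]
221 174 [ 0.83129513 -0.05002206  0.154     ]
```

View pics/c5.png

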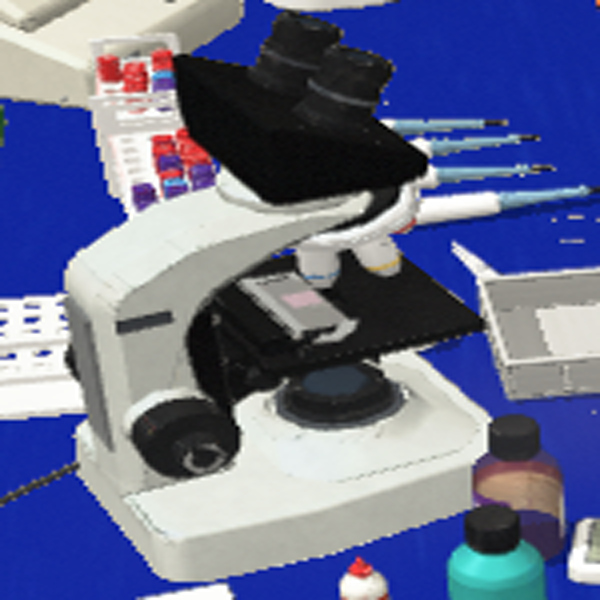

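View pics/c6.png

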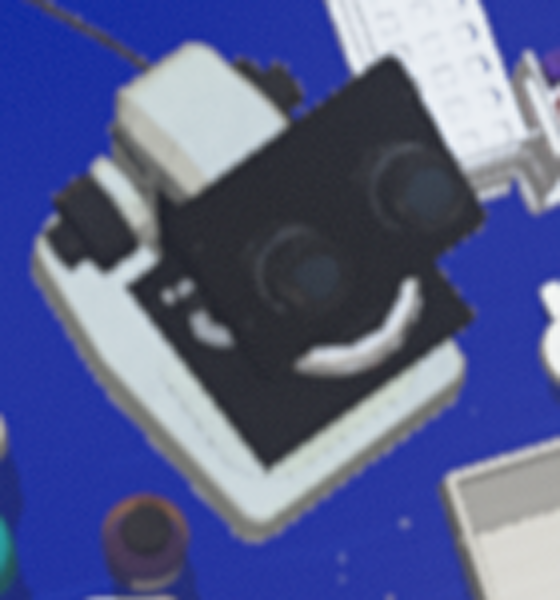

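```bash
python3 -m jog '[[1,439,301,0,0,0,71.3],[1,439,301,0,0,0,71.3],[1,439,301,0,0,0,71.3],[1,439,301,0,0,0,71.3],[1,439,301,0,0,0,71.3],[1,439,301,0,0,0,71.3],[1,439,301,0,0,0,71.3],[1,439,301,0,0,0,71.3],[1,439,301,0,0,0,71.3],[1,439,301,0,0,0,71.3],[1,439,301,0,0,0,71.3],[1,439,301,0,0,0,71.3]]' 40
python3 - <<'E'
from h import *
t=dict(np.load('pics/top0.npz'));s=dict(np.load('pics/side0.npz'))
for z in(.25,.3,.35): print(z,ray(t,366,192,z),ray(t,340,150,z),'side',ray(s,239,147,z))
E
```

```text
time: 1.3
tcp_pos: [0.5208, 0.1627, 0.2302]
ee_rot: [-0.002, -0.705, 0.709, -0.0]
wrist_force: [-0.3, -0.2, -0.7]
finger_gap: 0.998
0.25 [0.69161392 0.00437038 0.25      ] [0.77980851 0.05785414 0.25      ] side [ 0.76772765 -0.01512195  0.25      ]
0.3 [0.68113553 0.00795436 0.3       ] [0.76514367 0.05889933 0.3       ] side [0.73979489 0.07094143 0.3       ]
0.35 [0.67065715 0.01153834 0.35      ] [0.75047882 0.05994452 0.35      ] side [0.71186212 0.15700482 0.35      ]
```

```bash
python3 -m jog '[[1,-4,1,50,0,0,0],[1,-4,1,100,0,0,0],[1,-4,1,130,0,0,0],[1,-4,1,155,0,0,0],[1,-4,1,171,0,0,0],[1,-4,1,171,0,0,0],[1,-4,1,171,0,0,0]]'
python3 - <<'E'
from h import *
snap('top','t1');snap('side','s1')
a=cv2.imread('pics/t1.png')[190:330,230:410];b=cv2.imread('pics/s1.png')[180:330,240:400]
cv2.imwrite('pics/m1.png',np.hstack([cv2.resize(a,(400,400)),cv2.resize(b,(400,400))]))
E
```

```text
time: 2.0
tcp_pos: [0.5195, 0.1667, 0.0593]
ee_rot: [-0.002, -0.706, 0.709, -0.001]
wrist_force: [0.4, -0.3, 0.7]
finger_gap: 0.998
```

View pics/m1.png

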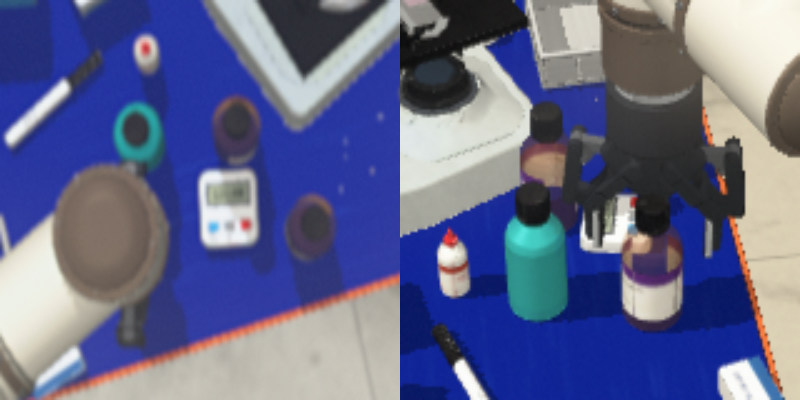

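The open fingers straddle bottle B: in the side crop they're at x≈595 and x≈710, with the cap at 652. They're clear of the turquoise bottle, so I'll close.

```bash
python3 -m jog '[[0.3,0,0,0,0,0,0],[0.3,0,0,0,0,0,0],[0.3,0,0,0,0,0,0],[0.3,0,0,0,0,0,0],[0.3,0,0,0,0,0,0],[0.3,0,0,0,0,0,0],[0.3,0,0,0,0,0,0],[0.3,0,0,0,0,0,0]]' 40
python3 -m jog '[[0.3,0,0,-10,0,0,0],[0.3,0,0,-20,0,0,0],[0.3,0,0,-30,0,0,0],[0.3,0,0,-30,0,0,0],[0.3,0,0,-30,0,0,0],[0.3,0,0,-30,0,0,0],[0.3,0,0,-30,0,0,0]]'
python3 - <<'E'
from h import *
for i in range(6):
    o=manip.observe();print(o['wrist_force'],o['torque'],o['finger_gap']);imaging.snapshot('top')
E
```

```text
time: 2.9
tcp_pos: [0.5208, 0.1673, 0.0615]
ee_rot: [0.0, -0.706, 0.709, -0.001]
wrist_force: [-1.1, 0.2, 6.6]
finger_gap: 0.597
time: 3.6
tcp_pos: [0.5204, 0.1671, 0.091]
ee_rot: [-0.0, -0.706, 0.709, -0.001]
wrist_force: [0.1, 0.4, -1.5]
finger_gap: 0.595
[ 0.0975445   0.41207006 -1.50738553] [ 0.05695018  0.03455822 -0.04671492] 0.5949447866110718
[-0.13605571  0.55555787 -2.0116014 ] [0.01939066 0.01249846 0.09212807] 0.6001097356220088
[-0.1576728   0.51906359 -1.70780775] [ 0.0133091  -0.02618329 -0.00554003] 0.6011396555359338
[-0.2329134  -0.37617659 -2.29163489] [ 0.02190714  0.00250968 -0.01621371] 0.5970094880555089
[ 0.1810977  -0.12397683 -1.27390807] [-0.04189758 -0.00645022  0.03358959] 0.5987695308936004
[ 0.03085354  1.2986812  -2.7993424 ] [0.02414059 0.00473879 0.0295245 ] 0.5946548741705997
```

```bash
python3 -m jog '[[0.3,0,0,-30,0,0,0],[0.3,0,0,-70,0,0,0],[0.3,0,0,-110,0,0,0],[0.3,0,0,-120,0,0,0],[0.3,0,0,-120,0,0,0],[0.3,0,0,-120,0,0,0]]'
python3 - <<'E'
from h import *
L=[]
for i in range(14):
    o=manip.observe();L.append(np.r_[o['wrist_force'],o['joint_torque'][1:4]]);imaging.snapshot('top')
print(np.mean(L,0),np.std(L,0)/14**.5,o['tcp_pos'])
E
```

```text
time: 4.5
tcp_pos: [0.5194, 0.167, 0.2098]
ee_rot: [-0.001, -0.706, 0.709, -0.0]
wrist_force: [0.1, -0.3, -2.5]
finger_gap: 0.597
[ -0.07487627   0.08420783  -2.33532548 -33.67262415  18.83992617
   4.31813517] [0.13866871 0.09441455 0.12380048 0.1188967  0.06670747 0.01402085] [0.52049675 0.16742464 0.21128532]
```

```bash
python3 -m jog '[[0.3,-40,6,0,0,0,0],[0.3,-80,11,0,0,0,0],[0.3,-120,17,0,0,0,0],[0.3,-160,22,0,0,0,0],[0.3,-200,28,0,0,0,0],[0.3,-240,33,0,0,0,0],[0.3,-275,38,0,0,0,0],[0.3,-294,41,0,0,0,0],[0.3,-294,41,0,0,0,0],[0.3,-294,41,0,0,0,0]]'
python3 -m jog '[[0.3,0,0,40,0,0,0],[0.3,0,0,80,0,0,0],[0.3,0,0,110,0,0,0],[0.3,0,0,125,0,0,0],[0.3,0,0,125,0,0,0],[0.3,0,0,125,0,0,0]]'
python3 - <<'E'
from h import *
snap('top','t2');snap('side','s2')
a=cv2.imread('pics/t2.png')[220:360,120:280];b=cv2.imread('pics/s2.png')[310:470,280:440]
cv2.imwrite('pics/m2.png',np.hstack([cv2.resize(a,(400,400)),cv2.resize(b,(400,400))]))
E
```

```text
time: 6.2
tcp_pos: [0.4803, 0.4616, 0.2104]
ee_rot: [-0.0, -0.706, 0.708, -0.001]
wrist_force: [-0.5, 0.2, -1.2]
finger_gap: 0.595
time: 6.8
tcp_pos: [0.4813, 0.4608, 0.0863]
ee_rot: [0.0, -0.706, 0.709, -0.001]
wrist_force: [0.5, 0.3, -1.4]
finger_gap: 0.597
```

View pics/m2.png

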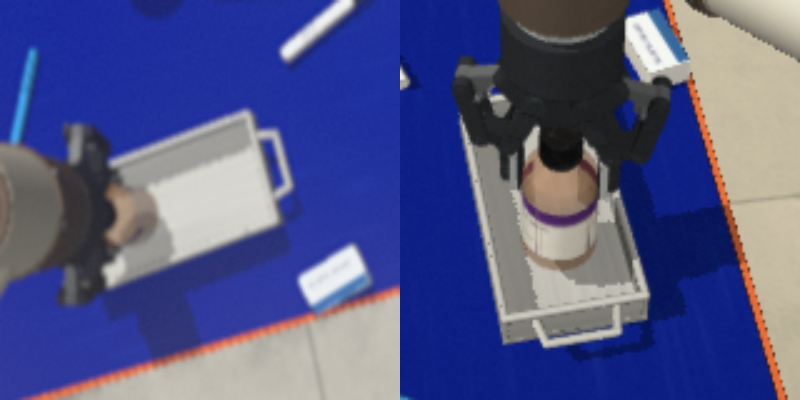

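B is over the far end of the long tray and inside the walls, with its foot about 21 mm up. I'll lower it slowly.

```bash
python3 -m jog '[[0.3,0,0,7,0,0,0],[0.3,0,0,13,0,0,0],[0.3,0,0,17,0,0,0],[0.3,0,0,19,0,0,0],[0.3,0,0,20,0,0,0],[0.3,0,0,21,0,0,0],[0.3,0,0,21,0,0,0],[0.3,0,0,21,0,0,0]]'
```

```text
time: 7.7
tcp_pos: [0.4816, 0.4619, 0.0665]
ee_rot: [0.001, -0.706, 0.708, -0.001]
wrist_force: [-0.3, 0.1, -2.3]
finger_gap: 0.595
```

```bash
python3 -m jog '[[0.3,0,0,1,0,0,0],[0.3,0,0,2,0,0,0],[0.3,0,0,2,0,0,0],[0.3,0,0,2,0,0,0]]'
```

```text
time: 8.1
tcp_pos: [0.4818, 0.4622, 0.0656]
ee_rot: [0.002, -0.706, 0.708, -0.001]
wrist_force: [-1.2, -0.1, 4.3]
finger_gap: 0.598
```

```bash
python3 -m jog '[[0.7,0,0,0,0,0,0],[0.8,0,0,0,0,0,0],[1,0,0,0,0,0,0],[1,0,0,0,0,0,0],[1,0,0,0,0,0,0],[1,0,0,0,0,0,0],[1,0,0,-30,0,0,0],[1,0,0,-70,0,0,0],[1,0,0,-110,0,0,0],[1,0,0,-150,0,0,0],[1,0,0,-170,0,0,0]]'
python3 - <<'E'
from h import *
snap('top','t3');snap('side','s3')
a=cv2.imread('pics/t3.png')[220:360,120:280];b=cv2.imread('pics/s3.png')[310:470,280:440]
cv2.imwrite('pics/m3.png',np.hstack([cv2.resize(a,(400,400)),cv2.resize(b,(400,400))]))
E
```

```text
time: 9.2
tcp_pos: [0.4821, 0.4629, 0.2406]
ee_rot: [0.006, -0.706, 0.708, -0.001]
wrist_force: [0.6, -0.1, 0.4]
finger_gap: 1.0
```

View pics/m3.png

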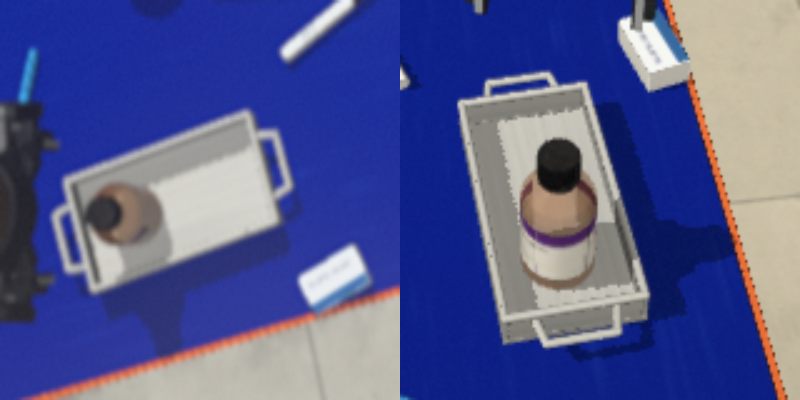

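B stands upright inside the long tray: its cap is at (560,160) in the side crop. Next is C.

```bash
python3 -m jog '[[1,48,-6,0,0,0,0],[1,96,-12,0,0,0,0],[1,144,-18,0,0,0,0],[1,192,-24,0,0,0,0],[1,240,-30,0,0,0,0],[1,288,-36,0,0,0,0],[1,336,-42,0,0,0,0],[1,384,-48,0,0,0,0],[1,432,-55,0,0,0,0],[1,465,-59,0,0,0,0],[1,481,-61,0,0,0,0],[1,481,-61,0,0,0,0]]'
```

```text
time: 10.5
tcp_pos: [0.5413, -0.0199, 0.2357]
ee_rot: [0.005, -0.705, 0.709, 0.0]
wrist_force: [-0.2, -0.3, 0.6]
finger_gap: 0.998
```

```bash
python3 -m jog '[[1,-2,-2,50,-0.7,0,0],[1,-2,-2,100,-0.7,0,0],[1,-2,-2,135,-0.7,0,0],[1,-2,-2,160,-0.7,0,0],[1,-2,-2,176,-0.7,0,0],[1,-2,-2,176,-0.7,0,0],[1,-2,-2,176,-0.7,0,0]]'
python3 - <<'E'
from h import *
print(manip.observe()['ee_rot'])
snap('top','t4');snap('side','s4')
a=cv2.imread('pics/t4.png')[190:330,290:470];b=cv2.imread('pics/s4.png')[160:310,260:420]
cv2.imwrite('pics/m4.png',np.hstack([cv2.resize(a,(400,400)),cv2.resize(b,(400,400))]))
E
```

```text
time: 11.2
tcp_pos: [0.5446, -0.016, 0.0596]
ee_rot: [0.001, -0.705, 0.709, 0.005]
wrist_force: [-0.1, -1.5, 1.1]
finger_gap: 1.003
[ 0.00080513 -0.70514378  0.70904923  0.00455938]
```

View pics/m4.png

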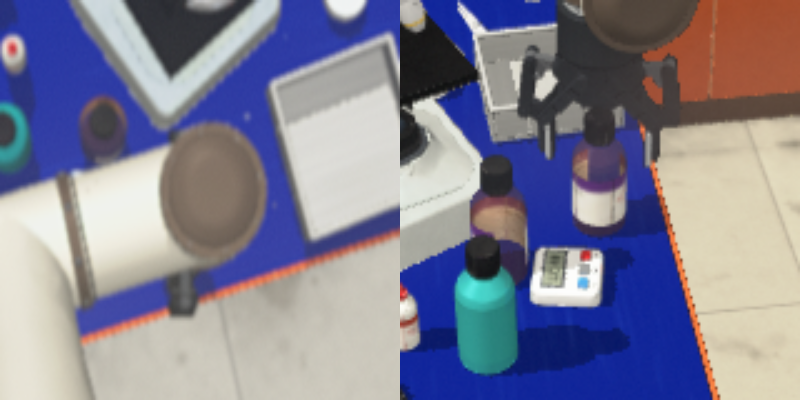

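The fingers sit either side of C (side crop: fingers at x≈547 and 653, cap at 600), so I'll grip it and weigh it.

```bash
python3 -m jog '[[0.3,0,0,0,0,0,0],[0.3,0,0,0,0,0,0],[0.3,0,0,0,0,0,0],[0.3,0,0,0,0,0,0],[0.3,0,0,0,0,0,0],[0.3,0,0,0,0,0,0],[0.3,0,0,0,0,0,0],[0.3,0,0,0,0,0,0]]' 40
python3 -m jog '[[0.3,0,0,-10,0,0,0],[0.3,0,0,-20,0,0,0],[0.3,0,0,-40,0,0,0],[0.3,0,0,-75,0,0,0],[0.3,0,0,-110,0,0,0],[0.3,0,0,-130,0,0,0],[0.3,0,0,-130,0,0,0],[0.3,0,0,-130,0,0,0],[0.3,0,0,-130,0,0,0]]'
python3 - <<'E'
from h import *
L=[]
for i in range(14):
    o=manip.observe();L.append(np.r_[o['wrist_force'],o['joint_torque'][1:4]]);imaging.snapshot('top')
print(np.mean(L,0),np.std(L,0)/14**.5,o['tcp_pos'],o['finger_gap'])
snap('side','s5')
E
```

```text
time: 12.1
tcp_pos: [0.5458, -0.0159, 0.0619]
ee_rot: [0.003, -0.705, 0.709, 0.003]
wrist_force: [-1.7, 1.3, 5.8]
finger_gap: 0.595
time: 13.0
tcp_pos: [0.5447, -0.0172, 0.1901]
ee_rot: [0.001, -0.705, 0.709, 0.005]
wrist_force: [-1.0, -0.3, -2.2]
finger_gap: 0.598
[ -0.05022225  -0.05621659  -2.19398275 -34.0397409   18.32014535
   4.18606977] [0.12050223 0.08259928 0.12475436 0.07222446 0.02744549 0.00458408] [ 0.54599665 -0.01701942  0.19192645] 0.5933595313588237
```

View pics/s5.png

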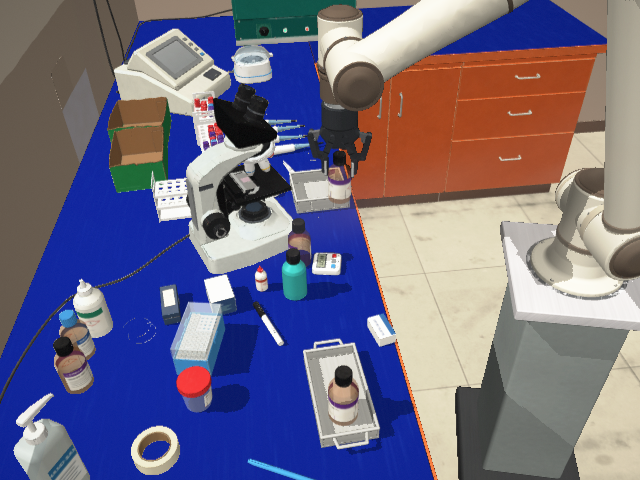

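C lifts clear and weighs about 2.2 N, so it's also full. It goes in the near slot of the long tray.

```bash
python3 -m jog '[[0.3,-40,4,0,0,0,0],[0.3,-85,8,0,0,0,0],[0.3,-130,13,0,0,0,0],[0.3,-175,18,0,0,0,0],[0.3,-220,22,0,0,0,0],[0.3,-265,26,0,0,0,0],[0.3,-310,31,0,0,0,0],[0.3,-350,35,0,0,0,0],[0.3,-380,38,0,0,0,0],[0.3,-399,40,0,0,0,0],[0.3,-399,40,0,0,0,0],[0.3,-399,40,0,0,0,0]]'
python3 -m jog '[[0.3,0,0,40,0,0,0],[0.3,0,0,75,0,0,0],[0.3,0,0,95,0,0,0],[0.3,0,0,105,0,0,0],[0.3,0,0,105,0,0,0],[0.3,0,0,105,0,0,0]]'
python3 - <<'E'
from h import *
snap('top','t6');snap('side','s6')
a=cv2.imread('pics/t6.png')[220:360,120:280];b=cv2.imread('pics/s6.png')[310:470,280:440]
cv2.imwrite('pics/m6.png',np.hstack([cv2.resize(a,(400,400)),cv2.resize(b,(400,400))]))
E
```

```text
time: 14.95
tcp_pos: [0.508, 0.3817, 0.195]
ee_rot: [0.002, -0.705, 0.709, 0.003]
wrist_force: [-0.8, -0.6, -2.5]
finger_gap: 0.602
time: 15.55
tcp_pos: [0.5088, 0.3825, 0.0914]
ee_rot: [0.003, -0.705, 0.709, 0.003]
wrist_force: [1.1, 0.8, -1.2]
finger_gap: 0.597
```

View pics/m6.png

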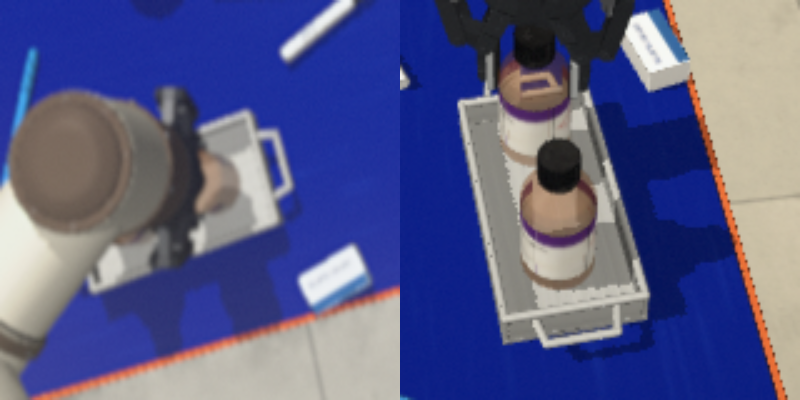

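C is over the near slot and clear of B. I'll lower it with a 3 mm correction.

```bash
python3 -m jog '[[0.3,0,3,8,0,0,0],[0.3,0,3,15,0,0,0],[0.3,0,3,20,0,0,0],[0.3,0,3,22,0,0,0],[0.3,0,3,23,0,0,0],[0.3,0,3,24,0,0,0],[0.3,0,3,24,0,0,0],[0.3,0,3,24,0,0,0]]'
```

```text
time: 16.45
tcp_pos: [0.5059, 0.3834, 0.0681]
ee_rot: [0.004, -0.705, 0.709, 0.003]
wrist_force: [0.4, -0.3, -2.5]
finger_gap: 0.596
```

```bash
python3 -m jog '[[0.3,0,0,1,0,0,0],[0.3,0,0,2,0,0,0],[0.3,0,0,3,0,0,0],[0.3,0,0,3,0,0,0],[0.3,0,0,3,0,0,0]]'
```

```text
time: 16.95
tcp_pos: [0.5059, 0.3836, 0.0659]
ee_rot: [0.004, -0.705, 0.709, 0.003]
wrist_force: [-3.3, -0.5, 4.1]
finger_gap: 0.599
```

```bash
python3 -m jog '[[0.7,0,0,0,0,0,0],[0.8,0,0,0,0,0,0],[1,0,0,0,0,0,0],[1,0,0,0,0,0,0],[1,0,0,0,0,0,0],[1,0,0,0,0,0,0],[1,0,0,-30,0,0,0],[1,0,0,-70,0,0,0],[1,0,0,-110,0,0,0],[1,0,0,-150,0,0,0],[1,0,0,-175,0,0,0],[1,0,0,-175,0,0,0]]'
python3 - <<'E'
from h import *
snap('top','t7');snap('side','s7')
a=cv2.imread('pics/t7.png')[220:360,120:280];b=cv2.imread('pics/s7.png')[310:470,280:440]
cv2.imwrite('pics/m7.png',np.hstack([cv2.resize(a,(400,400)),cv2.resize(b,(400,400))]))
E
```

```text
time: 18.15
tcp_pos: [0.5074, 0.3831, 0.2464]
ee_rot: [0.009, -0.705, 0.709, 0.003]
wrist_force: [0.6, 0.7, 0.1]
finger_gap: 1.003
```

View pics/m7.png

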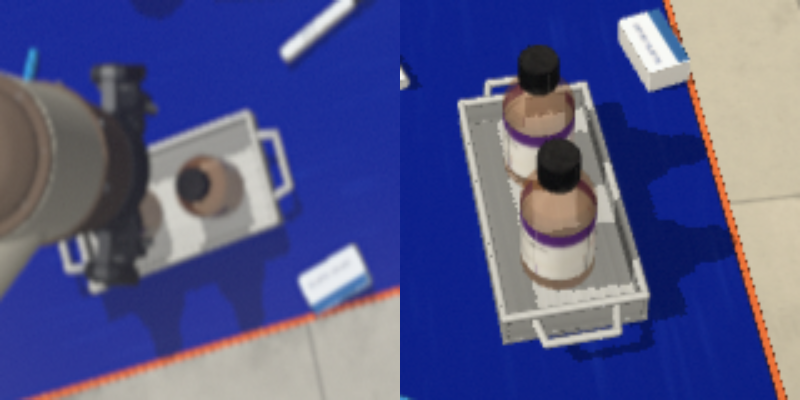

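Both bottles stand in the long tray. Now I'll work out the correction for A, with the jaw at 40°, parallel to the microscope stage edge.

```bash
cat >> h.py <<'E'
from scipy.spatial.transform import Rotation as Ro
def plan(p,jaw):  # jaw: world yaw(deg) of tool y axis
    o=manip.observe();q=o['ee_rot'];R=Ro.from_quat([q[1],q[2],q[3],q[0]])
    y=np.array([np.cos(np.radians(jaw)),np.sin(np.radians(jaw)),0]);z=np.array([0,0,-1.]);T=Ro.from_matrix(np.c_[np.cross(y,z),y,z])
    print('shift',np.round(R.inv().apply(np.array(p)-o['tcp_pos'])*1e3,1),'turn',np.round((R.inv()*T).as_rotvec(degrees=True),2),'jaw now',np.degrees(np.arctan2(*R.as_matrix()[1::-1,1])))
E
python3 -c "
from h import *
plan([.6263,.063,.23],-140);print(manip.observe()['qpos'])"
```

```text
shift [ 318.2 -122.6    7.6] turn [ -0.31   0.62 -40.32] jaw now 179.68025380210122
[ 0.89884165  0.38883336  0.04171478 -0.00656141 -1.21360496 -0.90215087]
```

```bash
python3 -m jog '[[1,45,-10,1,0,0,-6],[1,90,-25,2,0,0,-12],[1,135,-42,3,0,0,-18],[1,180,-60,4,0,0.3,-24],[1,225,-78,6,0,0.4,-30],[1,265,-95,7,0,0.6,-36],[1,295,-110,8,-0.3,0.6,-40.3],[1,310,-118,8,-0.3,0.6,-40.3],[1,318,-123,8,-0.3,0.6,-40.3],[1,318,-123,8,-0.3,0.6,-40.3],[1,318,-123,8,-0.3,0.6,-40.3]]'
python3 - <<'E'
from h import *
plan([.6263,.063,.06],-140)
a=snap('top','t8')['color'];b=snap('side','s8')['color']
cv2.imwrite('pics/m8.png',np.hstack([cv2.resize(a[100:280,260:440],(400,400)),cv2.resize(b[80:280,180:380],(400,400))])[:,:,::-1])
E
```

```text
time: 19.35
tcp_pos: [0.6264, 0.0641, 0.2292]
ee_rot: [0.0, 0.906, -0.423, -0.0]
wrist_force: [-0.1, 0.1, 0.2]
finger_gap: 0.997
shift [  1.    0.7 169.2] turn [0.02 0.04 0.01] jaw now -139.98654365608843
```

View pics/m8.png

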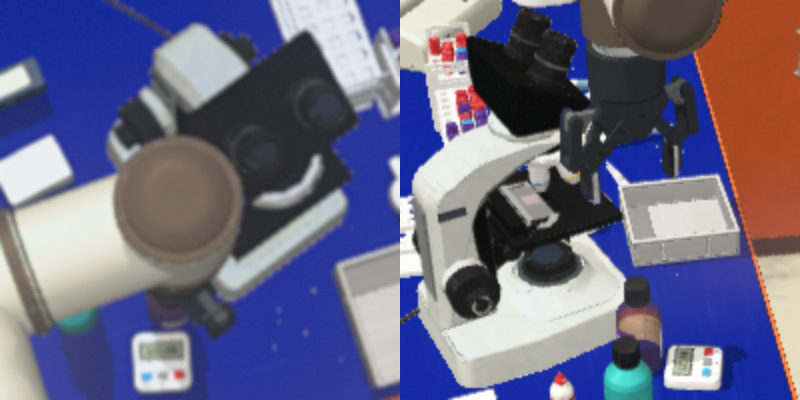

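The arm is above A and clear of the microscope. The wrist has a radius of about 45 mm, and the nearest part of the microscope head is about 75 mm from the tool axis. I'll descend in two stages.

```bash
python3 -m jog '[[1,1,1,30,0,0,0],[1,1,1,60,0,0,0],[1,1,1,90,0,0,0],[1,1,1,90,0,0,0]]'
python3 -m jog '[[1,0,0,25,0,0,0],[1,0,0,50,0,0,0],[1,0,0,70,0,0,0],[1,0,0,79,0,0,0],[1,0,0,79,0,0,0],[1,0,0,79,0,0,0]]'
python3 - <<'E'
from h import *
plan([.6263,.063,.06],-140)
a=snap('top','t9')['color'];b=snap('side','s9')['color']
cv2.imwrite('pics/m9.png',np.hstack([cv2.resize(a[100:280,260:440],(400,400)),cv2.resize(b[130:330,200:400],(400,400))])[:,:,::-1])
E
```

```text
time: 19.85
tcp_pos: [0.6229, 0.0636, 0.1353]
ee_rot: [0.003, 0.907, -0.422, -0.004]
wrist_force: [-0.1, -0.6, -0.1]
finger_gap: 1.001
time: 20.45
tcp_pos: [0.6233, 0.064, 0.058]
ee_rot: [0.002, 0.907, -0.421, -0.003]
wrist_force: [0.2, -0.3, 0.9]
finger_gap: 1.002
shift [ 2.7 -1.6 -2.1] turn [0.33 0.2  0.16] jaw now -139.8429530559156
```

View pics/m9.png

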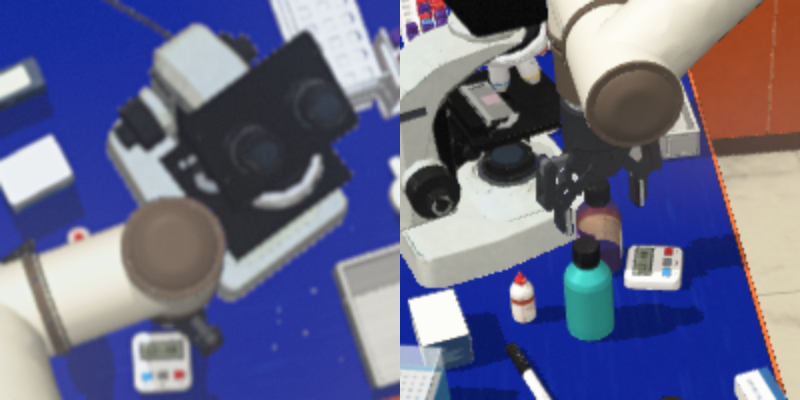

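The fingers straddle A, clear of the microscope and the turquoise bottle. I'll nudge to centre, grip, then lift and weigh.

```bash
python3 -m jog '[[1,2.7,-1.6,-2,0.3,0.2,0],[1,2.7,-1.6,-2,0.3,0.2,0],[0.3,2.7,-1.6,-2,0.3,0.2,0],[0.3,2.7,-1.6,-2,0.3,0.2,0],[0.3,2.7,-1.6,-2,0.3,0.2,0],[0.3,2.7,-1.6,-2,0.3,0.2,0],[0.3,2.7,-1.6,-2,0.3,0.2,0],[0.3,2.7,-1.6,-2,0.3,0.2,0],[0.3,2.7,-1.6,-2,0.3,0.2,0],[0.3,2.7,-1.6,-2,0.3,0.2,0]]' 40
python3 -m jog '[[0.3,0,0,-10,0,0,0],[0.3,0,0,-20,0,0,0],[0.3,0,0,-40,0,0,0],[0.3,0,0,-75,0,0,0],[0.3,0,0,-110,0,0,0],[0.3,0,0,-140,0,0,0],[0.3,0,0,-150,0,0,0],[0.3,0,0,-150,0,0,0],[0.3,0,0,-150,0,0,0],[0.3,0,0,-150,0,0,0]]'
python3 - <<'E'
from h import *
L=[]
for i in range(14):
    o=manip.observe();L.append(o['wrist_force']);imaging.snapshot('top')
print(np.mean(L,0),np.std(L,0)/14**.5,o['tcp_pos'],o['finger_gap'])
plan([.46,.063,.21],-180+18);plan([.46,.063,.21],18)
b=snap('side','s10')['color']
cv2.imwrite('pics/m10.png',b[80:330,180:430][:,:,::-1])
E
```

```text
time: 21.55
tcp_pos: [0.6266, 0.063, 0.0604]
ee_rot: [-0.0, 0.907, -0.421, 0.0]
wrist_force: [1.4, -0.5, 3.6]
finger_gap: 0.595
time: 22.55
tcp_pos: [0.6253, 0.0627, 0.2082]
ee_rot: [0.001, 0.907, -0.422, -0.001]
wrist_force: [0.2, 0.5, -0.1]
finger_gap: 0.604
[ 0.16259079 -0.15863828 -0.467013  ] [0.09067779 0.15256237 0.11898423] [0.62644745 0.06294491 0.21042338] 0.5953689675536236
shift [-107.4  127.2    0.3] turn [-5.000e-02 -2.000e-02  2.214e+01] jaw now -139.85959605172295
shift [-107.4  127.2    0.3] turn [ 2.0000e-02 -7.0000e-02 -1.5786e+02] jaw now -139.85959605172295
```

View pics/m10.png

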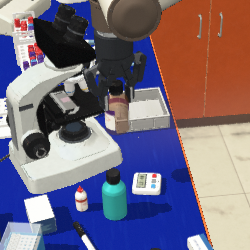

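A is lifted and upright, and weighs about 0.47 N, so it's empty. I'll carry it back, round the front of the microscope, to the centre of the square tray.

```bash
python3 -m jog '[[0.3,-20,25,0,0,0,0],[0.3,-45,54,0,0,0,5],[0.3,-70,84,0,0,0,10],[0.3,-92,110,0,0,0,16],[0.3,-107,127,0,0,0,22],[0.3,-107,127,0,0,0,22],[0.3,-107,127,0,0,0,22]]'
python3 -c "
from h import *
plan([.46,-.208,.21],-162);plan([.6226,-.2083,.21],-162)"
```

```text
time: 24.0
tcp_pos: [0.4607, 0.0631, 0.211]
ee_rot: [-0.001, 0.81, -0.586, 0.001]
wrist_force: [0.5, 0.2, -0.1]
finger_gap: 0.598
shift [257.2  85.5   0.8] turn [-0.17 -0.01  0.24] jaw now -161.75742109868327
shift [308.4 -68.9   1.3] turn [-0.17 -0.01  0.24] jaw now -161.75742109868327
```

```bash
python3 -m jog '[[0.3,42,14,0,0,0,0],[0.3,85,28,0,0,0,0],[0.3,128,42,0,0,0,0],[0.3,171,57,0,0,0,0],[0.3,214,71,0,0,0,0],[0.3,257,85,0,0,0,0],[0.3,270,46,1,0,0,0],[0.3,284,5,1,0,0,0],[0.3,297,-36,1,0,0,0],[0.3,308,-69,1,0,0,0],[0.3,308,-69,1,0,0,0],[0.3,308,-69,1,0,0,0]]'
python3 -c "
from h import *
plan([.6226,-.2083,.10],-162)"
```

```text
time: 25.2
tcp_pos: [0.6234, -0.2083, 0.2084]
ee_rot: [-0.001, 0.81, -0.586, -0.0]
wrist_force: [0.6, -0.6, -0.2]
finger_gap: 0.598
shift [-1.000e-01  8.000e-01  1.084e+02] turn [-0.04  0.05  0.25] jaw now -161.74673887949683
```

```bash
python3 -m jog '[[0.3,0,0,40,0,0,0],[0.3,0,0,80,0,0,0],[0.3,0,0,105,0,0,0],[0.3,0,0,118,0,0,0],[0.3,0,0,118,0,0,0],[0.3,0,0,118,0,0,0]]'
python3 - <<'E'
from h import *
a=snap('top','t11')['color'];b=snap('side','s11')['color']
cv2.imwrite('pics/m11.png',np.hstack([cv2.resize(a[170:300,380:510],(400,400)),cv2.resize(b[120:250,250:380],(400,400))])[:,:,::-1])
E
```

```text
time: 25.8
tcp_pos: [0.6243, -0.2086, 0.092]
ee_rot: [-0.001, 0.81, -0.586, 0.001]
wrist_force: [-0.0, -0.5, 0.3]
finger_gap: 0.6
```

View pics/m11.png

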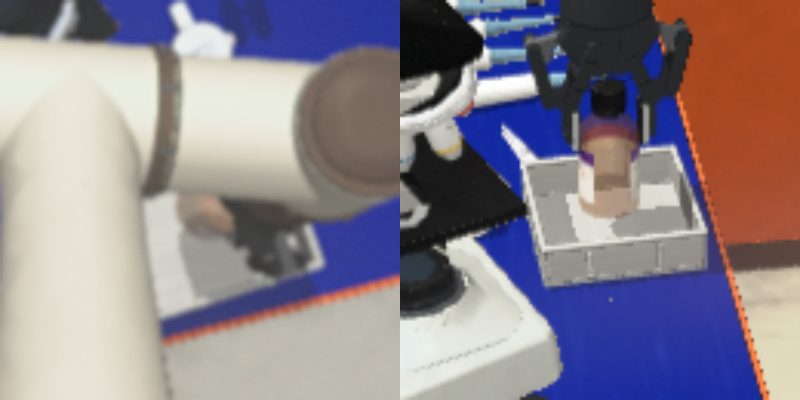

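A is over the middle of the square tray, inside its walls.

```bash
python3 -m jog '[[0.3,0,1,8,0,0,0],[0.3,0,1,15,0,0,0],[0.3,0,1,19,0,0,0],[0.3,0,1,21,0,0,0],[0.3,0,1,22,0,0,0],[0.3,0,1,22,0,0,0],[0.3,0,1,22,0,0,0]]'
python3 -m jog '[[0.3,0,0,1,0,0,0],[0.3,0,0,1.5,0,0,0],[0.3,0,0,2,0,0,0],[0.3,0,0,2,0,0,0]]'
```

```text
time: 26.6
tcp_pos: [0.624, -0.2088, 0.0708]
ee_rot: [-0.001, 0.81, -0.586, 0.002]
wrist_force: [-0.1, -0.6, -0.4]
finger_gap: 0.595
time: 27.0
tcp_pos: [0.624, -0.2088, 0.0688]
ee_rot: [-0.001, 0.81, -0.586, 0.002]
wrist_force: [-0.0, -0.8, 0.5]
finger_gap: 0.598
```

```bash
python3 -m jog '[[0.3,0,0,0.7,0,0,0],[0.3,0,0,1.2,0,0,0],[0.3,0,0,1.2,0,0,0]]'
```

```text
time: 27.3
tcp_pos: [0.6242, -0.2089, 0.0684]
ee_rot: [-0.001, 0.811, -0.586, 0.002]
wrist_force: [-1.5, 0.5, 4.5]
finger_gap: 0.594
```

The force reads 4.5 N upward, so it has touched down. I'll let go and retreat.

```bash
python3 -m jog '[[0.7,0,0,0,0,0,0],[0.8,0,0,0,0,0,0],[1,0,0,0,0,0,0],[1,0,0,0,0,0,0],[1,0,0,0,0,0,0],[1,0,0,0,0,0,0],[1,0,0,-30,0,0,0],[1,0,0,-70,0,0,0],[1,0,0,-110,0,0,0],[1,0,0,-150,0,0,0],[1,0,0,-175,0,0,0],[1,0,0,-175,0,0,0]]'
python3 -m jog '[[1,-15,45,0,0,0,0],[1,-30,90,0,0,0,0],[1,-45,135,0,0,0,0],[1,-50,150,0,0,0,0],[1,-50,150,0,0,0,0],[1,-50,150,0,0,0,0]]'
python3 - <<'E'
from h import *
print(manip.observe()['tcp_pos'])
a=snap('top','t12')['color'];b=snap('side','s12')['color']
E
```

```text
time: 28.5
tcp_pos: [0.6253, -0.2095, 0.2491]
ee_rot: [-0.003, 0.811, -0.585, 0.007]
wrist_force: [0.2, -0.6, -0.1]
finger_gap: 1.0
time: 29.1
tcp_pos: [0.4675, -0.2092, 0.2466]
ee_rot: [-0.004, 0.811, -0.586, 0.007]
wrist_force: [-0.3, -0.4, -0.1]
finger_gap: 0.992
[ 0.46745309 -0.2091964   0.24659182]
```

View pics/t12.png

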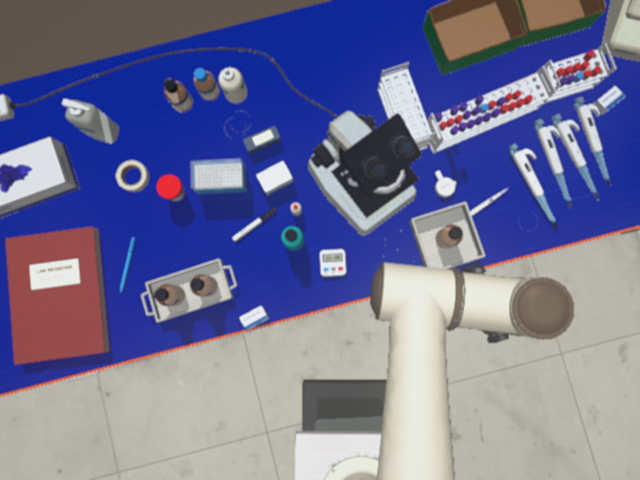

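View pics/s12.png

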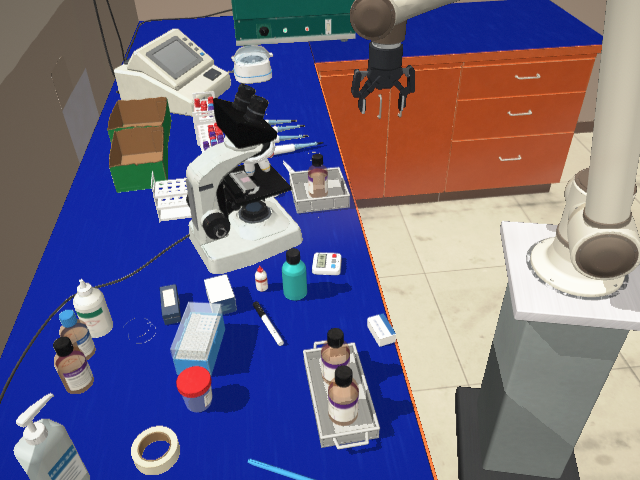

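All three stand upright in the trays and the bystanders haven't moved. I'll do a quick numeric check from the caps.

```bash
python3 - <<'E'
import cv2
a=cv2.imread('pics/t12.png')
import numpy as np
cv2.imwrite('pics/m12.png',np.hstack([cv2.resize(a[250:330,140:240],(400,320)),cv2.resize(a[195:275,400:500],(400,320))]))
E
```

```text
(no output)
```

View pics/m12.png

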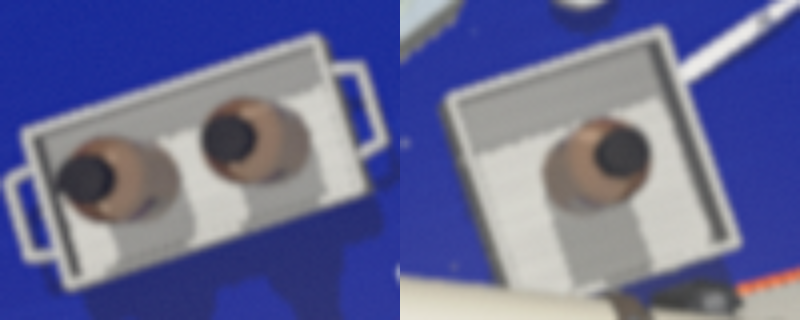

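```bash
python3 - <<'E'
from h import *
t=dict(np.load('pics/t12.npz'))
th=np.radians(17.9);R=np.array([[np.cos(th),np.sin(th)],[-np.sin(th),np.cos(th)]])
for n,u,v,z,c in(('B',140+86/4,250+178/4,.121,(.4926,.4218)),('C',140+228/4,250+138/4,.121,(.4926,.4218)),('A',400+221/4,195+151/4,.125,(.6226,-.2083))):
    p=ray(t,u,v,z);print(n,p,R@(p[:2]-c))
order.finish_job()
E
```

```text
B [0.48121499 0.45890074 0.121     ] [0.00056925 0.03880412]
C [0.50422991 0.37890095 0.121     ] [-0.00211835 -0.04439702]
A [ 0.62434007 -0.20681028  0.125     ] [0.00211371 0.00088279]
the job is handed in; nothing more can be done
```

All three bottles are sorted and the job was handed in at about 29 s of the 72 s allowed; the hand-in gives no verdict.

| Bottle | Lifted weight | Verdict | Placed in | Offset from tray centre (tray x, y) |
|---|---|---|---|---|
| B | about 2.3 N | full | long shallow tray | 1, 39 mm |
| C | about 2.2 N | full | long shallow tray | −2, −44 mm |
| A | about 0.5 N | empty | square tray | 2, 1 mm |

The offsets come from the cap positions in the last top picture and are well inside the allowed ranges. Both final pictures show the bottles upright and let go. By eye, the bystanders, the turquoise look-alike and the bottles at the back had not moved, and the gripper was clear of everything. I saw no failed or conflicting checks.

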